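Change the gauge over at the V-block

ROBOT

A 6-joint arm with a two-finger parallel gripper is mounted at the origin on a cart in front of the work surface, level with it; the furniture and walls round the work are solid. World frame = base frame: x ahead of the robot, y to its left, z up, the work surface at z = 0. Lengths are in m, angles in degrees, forces in N, time in s.
With the tool pointing down it reaches from about 0.325 to 0.85 m from the base axis. Payload 15.5 kg.
Tool frame: the origin (TCP) lies midway between the tips of the shut fingers; the grasp point (between the pads) lies 19 mm behind it; z points along the fingers, y is the line along which they close (so a half turn about z gives the same grasp; the last joint's range is limited). The gripper opens to 91 mm and grips with 3 to 60 N. Pads are 32 mm wide; open, the fingers measure 118 mm over their backs; the gripper's body (76 mm by 178 mm) begins 60 mm behind the grasp point.
Start: joints at [-73.997, 28.281, 77.091, -0, 74.628, -5.472], TCP at [0.229, -0.582, 0.214] pointing down, gripper open.
Joint ranges: [-166.48, 166.48], [-47.26, 123.95], [12.59, 153.08], [-70.14, 250.14], [6.76, 159.57], [-176.63, 176.63]. Speed limits (degrees/s): [108.29, 108.29, 147.25, 172.46, 172.46, 172.46].

INTERFACE

Orientations are given as a 3x3 rotation matrix whose columns are the frame's x, y, z axes.
In Python, from bench import ctrl gives the robot as it stands. The module is installed in compiled form; this text tells all that it offers. Calls block until the motion is done:
- ctrl.goto(position, orientation): joint-space move of the TCP to a pose.
- ctrl.move_l(position, vel=0.15, ori=None, contact_N=None): straight line of the TCP; ori=None keeps the orientation; vel is the mean speed in m/s. With contact_N (N) it stops when the force on the tool has changed by that much, and returns True; else False.
- ctrl.movej(angles): joint-space move.
- ctrl.command_gripper(opening): opening from 0.0 (shut) to 1.0 (fully open); the grip force is fixed at half the most; returns when the fingers have stopped.
- ctrl.sleep(seconds).
- ctrl.ik(position, orientation): joint angles nearest the present ones, or None.
- ctrl.read_camera(name): name is "scene" or "top" or "wrist"; returns the picture (480x640x3 uint8, blue, green, red); there is no depth.
- ctrl.camera_params(name): a dict with "fx", "fy", "cx", "cy" (pixels), "pose" (4x4, takes a point from camera to world coordinates); the wrist camera has in their place "T_tool_cam" (4x4, takes a point from camera to tool coordinates, whose origin is the TCP and whose axes are the flange's). Camera axes: x right, y up, looking along -z (the intrinsics and any distortion apply to the point x, -y, -z); pixel columns grow to the right and rows downward; lengths in m; the calibration is good to about 2 mm. A picture is of the moment at which its call begins: read the wrist's pose just before it. camera_params takes no time and is no camera call.
A pose or a line that the arm cannot do raises ctrl.MotionError and nothing moves.
- ctrl.sign_off(): hands the job in; it is judged then, once.
Readings, each from a call of its own:
- ctrl.current_t(): time.
- ctrl.current_q(): joint angles.
- ctrl.current_dq(): joint speeds.
- ctrl.current_effort(): joint torques, N m.
- ctrl.current_tool_pos(): TCP position.
- ctrl.current_eef_rot(): TCP orientation.
- ctrl.current_contact_force(): force on the tool from outside, world axes, zero at the start.
- ctrl.current_wrist_torque(): the same for the moment, N m.
- ctrl.current_grip_width(): opening from 0.0 (shut) to 1.0 (fully open).
- ctrl.current_grasp_force(): force on a finger pad.
Only numpy, scipy, OpenCV 4.12 (cv2) and the standard library are available. Lean on these libraries where they do the work, as an engineer would, in place of code of your own. Each camera call takes 0.05 s, during which the arm holds its last target. There are 200 camera calls.

TASK

Change the plug gauge over: the smaller one is finished with, so lay it in the open drawer of the little cabinet and push the drawer fully shut. Then take the larger plug gauge by its black handle, carry it over the aluminium fence without touching the fence, and hold it level about one centimetre above the V-block, its middle centred over the block and its length in line with the V groove, touching nothing but the gripper. Finish still holding it there, at rest, and leave the other things on the bench undisturbed.

Things in the scene. Friction and masses are not known exactly. Their poses are not given: they have to be found in the camera images.
- small_mid (a point): The smaller plug gauge: steel double-ended plug, black hexagonal handle, 94 long in all; handle 48 long, 19 wide, 17 high. This point is its middle (on its axis, 8.5 mm above what it lies on). Axes: y along its length, z up. It lies on the bench beside the larger gauge; which is nearer the fence varies.
- large_gauge: The larger plug gauge, same make, 125 long in all, handle 62 long, 26 wide, 23 high, about 0.25 kg. Origin on its underside below the middle; y along its length, z up. It lies on the bench. Its two ends are alike for this job: either way round is right.
- large_mid (a point): Middle of the larger plug gauge, on its axis, 11.5 mm above its underside. Axes as the gauge: y along its length, z up.
- cabinet_drawer0 (a joint): Opening of the drawer: 0 shut, 0.126 m fully open; starts about 0.10 to 0.12. Slides with about 1 N friction and light damping, no spring or catch; stays where left.
- cabinet_drawer0_handle (a point): Middle of the drawer's steel bar handle: bar 11 thick, 85 long, level along y, 35 mm in front of the drawer front, 47 mm above the bench. Axes: x points into the cabinet (the way the drawer shuts), z up. Pushing the bar along +x shuts the drawer.
- drawer_floor (a point): Centre of the drawer's inner floor; moves with the drawer; 25 mm above the bench. +x points into the cabinet. Inside 145 along x, 128 along y, walls 36 high, front panel's top 70 mm above the bench. The grey cabinet (170 wide, top 83 mm above the bench) covers the part of the drawer beyond x = opening - 0.078 m; the rest is open above.
- fence: Upright aluminium angle fence screwed to the bench, 260 long (x), 6 thick (y), 60 high, with a 26 mm wide, 5 mm thick foot on its +y side carrying two screw heads. Origin at the middle of its underside, in the upright leaf. Stands between the gauges and the V-block.
- v_block: Small ground steel V-block, fixed to the bench: 50 (x) by 44 (y) by 36 high, origin at the centre of its underside. The groove is open at the top and runs along x.
- v_top (a point): Point over the V groove at the block's centre, level with the block's top faces, 36 mm above the bench; axes as the block: x along the groove, y across it, z up.
- oil_bottle: Oil bottle, 52 x 48 x 145 high, red nozzle, loose, stands beyond the V-block; leave alone. Origin under its centre.
- tape_measure: Yellow tape measure, 37 x 84 x 62 high, loose, on the mesh mat; leave alone. Origin under its centre.
- insert_box: Small flat box with a dark lid, 54 x 62 x 17 high, loose, on the robot's side of the V-block; leave alone. Origin under its centre.
Things that resemble listed ones, but are neither listed nor needed, are in the scene too. Leave any green or yellow look-alike of the part that bears small_mid alone.

How it is judged (in metres and radians):
On the way, in this order (a step that is already met when the one before it is completed fails the run):
1. the smaller gauge lies released in the open drawer (x of small_mid in the frame of drawer_floor between -0.045 and 0.045 m and y of small_mid in the frame of drawer_floor between -0.062 and 0.062 m and z of small_mid in the frame of drawer_floor between -0.002 and 0.03 m and contact force between small_gauge and the fingers below 0.1 N and value of joint cabinet_drawer0 above 0.05 m), for 0.2 s.
2. the drawer is shut (within 6 mm) with the smaller gauge in it (x of small_mid in the frame of drawer_floor between -0.045 and 0.045 m and y of small_mid in the frame of drawer_floor between -0.062 and 0.062 m and z of small_mid in the frame of drawer_floor between -0.002 and 0.03 m and value of joint cabinet_drawer0 below 0.006 m), for 0.2 s.
3. the larger gauge, held, passes over the fence, clear of its top edge (y of large_mid in the frame of fence between -0.03 and 0.03 m and x of large_mid in the frame of fence between -0.14 and 0.14 m and z of large_mid in the frame of fence above 0.072 m and contact force between large_gauge and the fingers above 0.5 N).
At the end, for the whole second after the job is handed in: The gripper holds the larger gauge still, level and in line with the groove (within 0.1 rad), its middle within 12 mm along and 7 mm across of the V-block's centre, its underside 3 to 23 mm above the block's top, not touching it; the drawer is shut within 6 mm, the smaller gauge in it (all of step 2 and z of large_mid in the frame of v_top between 0.0145 and 0.0345 m and x of large_mid in the frame of v_top between -0.012 and 0.012 m and y of large_mid in the frame of v_top between -0.007 and 0.007 m and angle between the y axis of large_gauge and the x axis of v_top, either way round below 0.12 rad and angle between large_gauge's own y axis and vertical between 1.47 and 1.67 rad and contact force between large_gauge and the fingers above 0.5 N and contact force between large_gauge and v_block below 0.1 N and linear speed of large_gauge below 0.02 m/s); the arm keeps its last pose, push and grip.
It fails at once if the fence is touched by the larger gauge or the robot (contact force between fence and large_gauge above 0.5 N or contact force between fence and the fingers above 0.5 N or contact force between fence and the arm above 0.5 N).
It fails at once if the larger gauge touches the V-block (contact force between large_gauge and v_block above 0.5 N).
It fails at once if the oil bottle, tape measure or insert box is moved by over 20 mm or the bottle tipped (distance of any of oil_bottle, tape_measure, insert_box from where it was at the start of the episode above 0.02 m or angle between oil_bottle's own z axis and vertical above 0.3 rad).
It also fails if it takes over 64 s, if anything falls off the work surface, if the arm or the gripper's body presses on something with over 40 N, if the wrist force passes 120 N, or if a joint passes its speed limit or range.

## Working session

There is one attempt and no reset: what is moved stays moved. The work goes in short steps, each a Python script; the robot and the scene stay as the last script left them, time stands still between calls to the robot, and variables do not carry over. Pictures are saved under pics/ and viewed, at most 14 in all, crops included, and the job is handed in when it is done.

```bash
mkdir -p pics; python3 - <<'E'
from bench import ctrl
import cv2, numpy as np
np.set_printoptions(precision=4,suppress=True)
for n in ("scene","top"):
    cv2.imwrite(f"pics/{n}0.png",ctrl.read_camera(n)); print(n,ctrl.camera_params(n))
print(ctrl.camera_params("wrist"),ctrl.current_eef_rot())
E
```

```text
scene {'fx': 575.3485488412131, 'fy': 575.3485488412131, 'cx': 322.8825424507003, 'cy': 248.70404271147862, 'pose': array([[-0.8216,  0.2628, -0.5059, -0.1116],
       [-0.57  , -0.3676,  0.7348,  1.175 ],
       [ 0.0071,  0.8921,  0.4518,  0.6546],
       [ 0.    ,  0.    ,  0.    ,  1.    ]])}
top {'fx': 467.26926524128334, 'fy': 467.26926524128334, 'cx': 320.94584059618256, 'cy': 238.68189679691605, 'pose': array([[ 0.0143,  0.9982, -0.0579,  0.498 ],
       [-0.9997,  0.0153,  0.0175,  0.2301],
       [ 0.0183,  0.0576,  0.9982,  1.057 ],
       [ 0.    ,  0.    ,  0.    ,  1.    ]])}
{'fx': 413.3395600650657, 'fy': 413.3395600650657, 'cx': 319.0832681035536, 'cy': 237.4949167313856, 'T_tool_cam': array([[ 0.    ,  0.956 ,  0.2933,  0.0826],
       [ 1.    , -0.0001,  0.0001,  0.0003],
       [ 0.0001,  0.2933, -0.956 , -0.1715],
       [ 0.    ,  0.    ,  0.    ,  1.    ]])} [[ 0.9306  0.3661 -0.0003]
 [ 0.3661 -0.9306  0.0011]
 [ 0.0001 -0.0011 -1.    ]]
```

View pics/scene0.png

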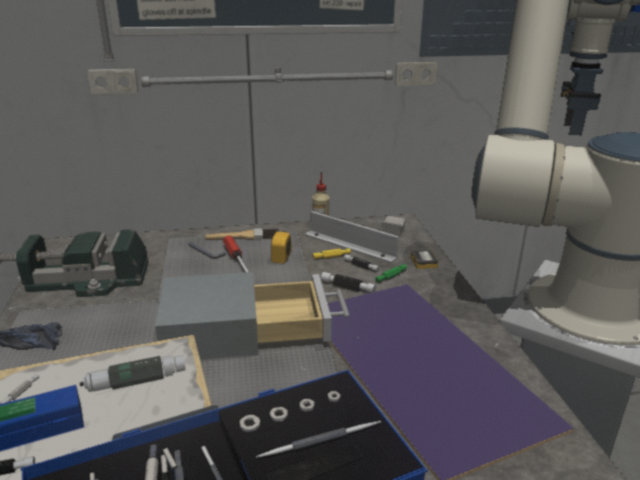

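View pics/top0.png

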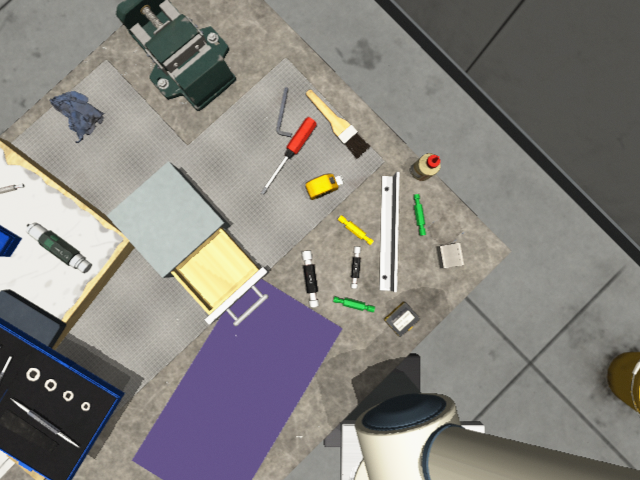

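The scene view shows the cabinet and its open drawer, with the gauges between drawer and fence. In the top view:

| Thing | Pixel position |
|---|---|
| Large gauge | (311,278) |
| Small gauge | (356,267) |
| Fence | about (390,232) |
| V-block | (451,255) |
| Drawer | (217,270) |
| Drawer handle | (247,304) |
| Insert box | (402,318) |
| Bottle | (428,166) |
| Green look-alikes | (419,215), (354,304) |
| Yellow look-alike | (355,230) |

```bash
cat > h.py <<'E'
from bench import ctrl
import cv2, numpy as np, json
np.set_printoptions(precision=4,suppress=True)
def wristpose():
    T=np.eye(4);T[:3,:3]=ctrl.current_eef_rot();T[:3,3]=ctrl.current_tool_pos()
    return T@ctrl.camera_params("wrist")["T_tool_cam"]
def ray(n,uv,P=None):
    p=ctrl.camera_params(n); P=p["pose"] if P is None else P
    d=np.array([(uv[0]-p["cx"])/p["fx"],-(uv[1]-p["cy"])/p["fy"],-1.])
    d=P[:3,:3]@d; return P[:3,3],d/np.linalg.norm(d)
def onz(n,uv,z,P=None):
    o,d=ray(n,uv,P); return o+d*(z-o[2])/d[2]
def tri(rays):
    A=sum(np.eye(3)-np.outer(d,d) for o,d in rays); b=sum((np.eye(3)-np.outer(d,d))@o for o,d in rays)
    x=np.linalg.solve(A,b); return x,max(np.linalg.norm(np.cross(x-o,d)) for o,d in rays)
def down(a):
    "tool pointing down, tool y (closing line) at angle a (rad) in world"
    y=np.array([np.cos(a),np.sin(a),0]);z=np.array([0,0,-1.]);return np.column_stack([np.cross(y,z),y,z])
E
python3 - <<'E'
from h import *
for n,uv,z in [("lg",(311,278),.012),("lgA",(307,252),.012),("lgB",(314,304),.012),("sm",(356,267),.009),("smA",(358,248),.009),("smB",(354,287),.009),
 ("fA",(398,175),.06),("fB",(396,290),.06),("vb",(451,255),.036),("dfl",(217,270),.025),("hA",(267,293),.047),("hB",(236,322),.047),("cabA",(222,220),.083),("cabB",(165,275),.083),("cabC",(172,165),.083),("bot",(433,160),.145),("box",(402,318),.017)]:
    print(n,onz("top",uv,z))
print(ctrl.current_t())
E
```

```text
lg [0.4704 0.2327 0.012 ]
lgA [0.5283 0.2426 0.012 ]
lgB [0.413  0.2252 0.012 ]
sm [0.4963 0.1323 0.009 ]
smA [0.539  0.1282 0.009 ]
smB [0.4516 0.1363 0.009 ]
fA [0.6962 0.0481 0.06  ]
fB [0.4487 0.0512 0.06  ]
vb [ 0.5257 -0.0738  0.036 ]
dfl [0.4854 0.4392 0.025 ]
hA [0.438  0.3266 0.047 ]
hB [0.3755 0.3914 0.047 ]
cabA [0.5903 0.4199 0.083 ]
cabB [0.4743 0.5342 0.083 ]
cabC [0.7043 0.5273 0.083 ]
bot [ 0.7105 -0.0059  0.145 ]
box [0.3851 0.0298 0.017 ]
0.1
```

```bash
python3 - <<'E'
from h import *
R=down(np.radians(-90)); Ps={}
for i,p in enumerate([(.52,-.03,.25),(.52,.14,.25),(.5,.34,.25)]):
    ctrl.goto(p,R); ctrl.sleep(.15); Ps[i]=wristpose().tolist()
    cv2.imwrite(f"pics/w{i}.png",ctrl.read_camera("wrist")); print(ctrl.current_t(),ctrl.current_q(),ctrl.current_tool_pos())
json.dump(Ps,open("poses.json","w"))
E
```

```text
2.5333 [-9.9211 17.8002 88.7004 -0.0023 73.5028 80.1177] [ 0.52   -0.0305  0.2499]
3.45 [ 8.6134 19.2619 86.4029 -0.0069 74.3336 98.6981] [0.5202 0.139  0.25  ]
4.4667 [ 28.4427  24.784   77.2816  -0.0071  77.9306 118.5392] [0.5005 0.3388 0.2501]
```

View pics/w0.png

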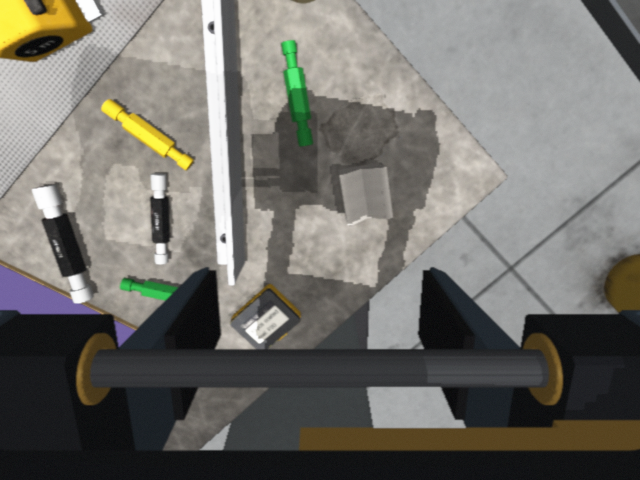

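View pics/w1.png

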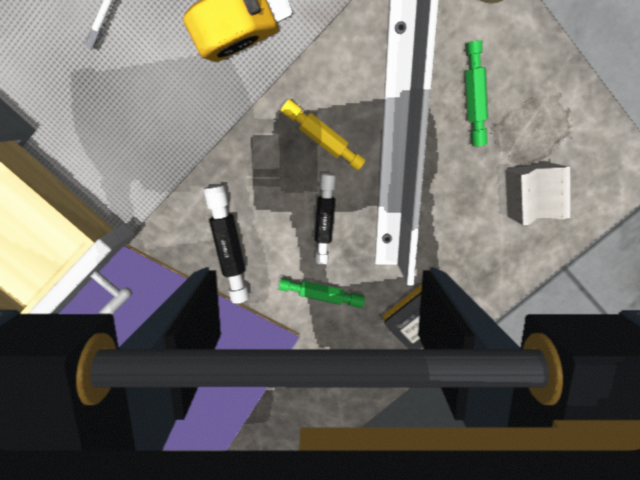

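View pics/w2.png

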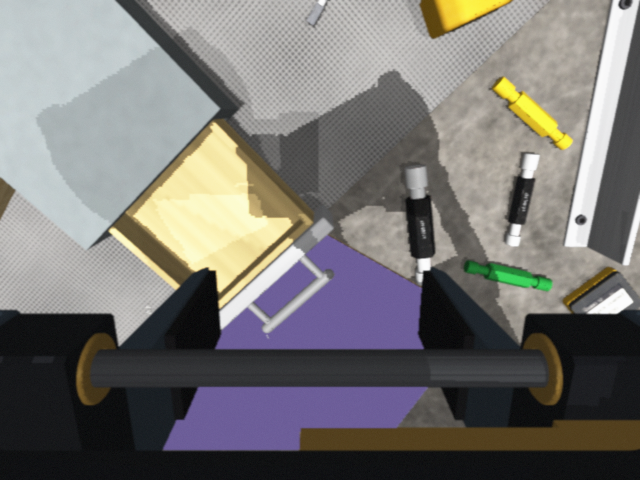

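The wrist views show:

| Thing | w0 | w1 | w2 |
|---|---|---|---|
| V-block | (365,193) | (540,193) | – |
| Small gauge | (160,218) | (325,218) | (522,200) |
| Large gauge | (63,243) | (227,243) | (420,222) |
| Green look-alike near V-block | (297,92) | – | – |
| Drawer rim corner at the cabinet | – | – | (215,125) |
| Drawer handle bar | – | – | (268,326)–(328,273) |

Next I'll zoom on the V-block and drawer.

```bash
python3 - <<'E'
from h import *
w=[cv2.imread(f"pics/w{i}.png") for i in range(3)]
z=lambda im,x,y,s,f:cv2.resize(im[y:y+s,x:x+s],None,fx=f,fy=f,interpolation=cv2.INTER_CUBIC)
top=cv2.imread("pics/top0.png")
a=np.hstack([z(w[0],325,150,80,3.75),z(w[1],500,150,80,3.75)]);
b=np.hstack([z(w[2],95,110,300,1.0),z(top,160,210,120,2.5)])
cv2.imwrite("pics/m.png",np.vstack([a,b]))
Ps={int(k):np.array(v) for k,v in json.load(open("poses.json")).items()}
def handle(i,c):
    g=w[i].max(axis=2); m=np.zeros_like(g); cv2.circle(m,c,45,255,-1)
    mm=((g<48)&(m>0)).astype(np.uint8)
    n,l,st,ce=cv2.connectedComponentsWithStats(cv2.morphologyEx(mm,cv2.MORPH_CLOSE,np.ones((7,7))))
    k=1+np.argmax(st[1:,4]); r=cv2.minAreaRect(cv2.findNonZero((l==k).astype(np.uint8)))
    bx=cv2.boxPoints(r); e=[(bx[j]+bx[(j+1)%4])/2 for j in range(4)]
    L=[np.linalg.norm(e[j]-e[(j+2)%4]) for j in (0,1)]; j=int(np.argmax(L)); return r,e[j],e[j+2]
for n,cs,z0 in [("small",[(160,218),(325,218),(522,200)],.0085),("large",[(63,243),(227,243),(420,222)],.0115)]:
    rs=[]
    for i,c in enumerate(cs):
        r,p,q=handle(i,c); rs.append(ray("wrist",r[0],Ps[i])); 
        P,Q=(onz("wrist",x,z0,Ps[i]) for x in (p,q)); d=P-Q
        print(n,i,r,"mid",(P+Q)/2,"len",np.linalg.norm(d),"ang",np.degrees(np.arctan2(d[1],d[0]))%180)
    print("tri",tri(rs))
E
```

```text
small 0 ((161.7615509033203, 219.5923309326172), (45.52074432373047, 16.24854850769043), 82.87498474121094) mid [0.4951 0.1312 0.0085] len 0.04810939790784248 ang 0.495857725220643
small 1 ((324.08624267578125, 219.4655303955078), (17.854778289794922, 46.09024429321289), 4.763641834259033) mid [0.4952 0.1334 0.0085] len 0.049057664894215036 ang 175.51557151933883
small 2 ((519.61767578125, 200.0294189453125), (16.24988555908203, 47.2944450378418), 14.03624439239502) mid [0.4956 0.1343 0.0085] len 0.04775814143876756 ang 174.00617089747033
tri (array([0.4949, 0.1328, 0.0052]), np.float64(0.000519413909227245))
large 0 ((64.72396850585938, 244.52713012695312), (62.693111419677734, 24.552560806274414), 70.34617614746094) mid [0.4688 0.2341 0.0115] len 0.06560169445836654 ang 8.996241789563491
large 1 ((215.5117645263672, 251.05291748046875), (68.44154357910156, 50.002464294433594), 77.47119140625) mid [0.4615 0.247  0.0115] len 0.07473463118469259 ang 7.718413283102965
large 2 ((420.03466796875, 226.34654235839844), (60.99578094482422, 25.273944854736328), 84.2894058227539) mid [0.4685 0.2342 0.0115] len 0.06574896742312508 ang 9.444183126725681
tri (array([0.4683, 0.2382, 0.0153]), np.float64(0.008519266808695379))
```

View pics/m.png

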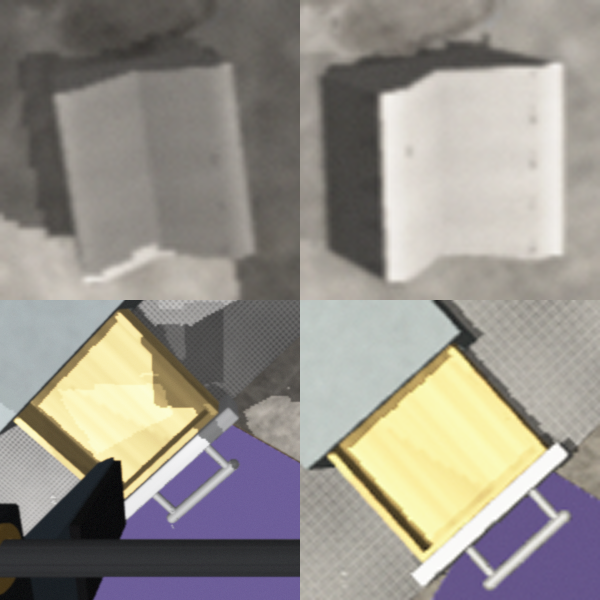

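The crops show the V-block's four top corners in both views: crop px (56,95), (230,64), (254,250), (83,280) and (82,93), (261,65), (263,252), (88,280). They also show the drawer's bar handle and the front panel.

```bash
python3 - <<'E'
from h import *
Ps={int(k):np.array(v) for k,v in json.load(open("poses.json")).items()}
W=lambda i,uv:ray("wrist",uv,Ps[i])
C=[]
for a,b in zip([(56,95),(230,64),(254,250),(83,280)],[(82,93),(261,65),(263,252),(88,280)]):
    A=np.array(a)/3.75+(325,150);B=np.array(b)/3.75+(500,150)
    x,e=tri([W(0,A),W(1,B)]); C.append(x); print("V",x,e,onz("wrist",A,.036,Ps[0]),onz("wrist",B,.036,Ps[1]))
C=np.array(C); print("Vc",C.mean(0),"groove ang",np.degrees(np.arctan2(*((C[0]+C[1]-C[2]-C[3])[[1,0]]))))
ha=tri([ray("top",(267.2,296.8)),W(2,(330,273))]);hb=tri([ray("top",(235.2,324)),W(2,(267,328))]);print("handle",ha,hb)
d=ha[0]-hb[0];print("len",np.linalg.norm(d),"bar ang",np.degrees(np.arctan2(d[1],d[0])),"on z",[onz("top",p,.047) for p in((267.2,296.8),(235.2,324))],[onz("wrist",p,.047,Ps[2]) for p in((330,273),(267,328))])
p=onz("top",(262.8,268.8),.07);q=onz("top",(207.2,323.2),.07);print("front",p,q,np.degrees(np.arctan2(*(p-q)[[1,0]])),tri([ray("top",(262.8,268.8)),W(2,(333,219))]))
for n,P in [("sA",[(158,175),(329,175),(530,154)]),("sB",[(162,263),(321,263),(513,245)]),("lA",[(46,187),(216,188),(413,166)]),("lB",[(82,300),(239,300),None])]:
    print(n,tri([W(i,u) for i,u in enumerate(P) if u]))
E
```

```text
V [ 0.5453 -0.0505  0.0361] 0.00021602265672317317 [ 0.5451 -0.0506  0.036 ] [ 0.5455 -0.0506  0.036 ]
V [ 0.5527 -0.0933  0.0369] 0.00016205045157936067 [ 0.5527 -0.0935  0.036 ] [ 0.5524 -0.0938  0.036 ]
V [ 0.5056 -0.1015  0.038 ] 0.0002995333834479737 [ 0.5054 -0.1018  0.036 ] [ 0.5047 -0.1028  0.036 ]
V [ 0.4979 -0.058   0.0378] 3.3849041825354724e-05 [ 0.4974 -0.0582  0.036 ] [ 0.4974 -0.059   0.036 ]
Vc [ 0.5254 -0.0758  0.0372] groove ang 9.40452882809618
handle (array([0.4292, 0.3271, 0.0394]), np.float64(0.0004024428863635013)) (array([0.371 , 0.3924, 0.0452]), np.float64(0.0008342940605762171))
len 0.08768081666903774 bar ang -48.320934949914864 on z [array([0.4299, 0.326 , 0.047 ]), array([0.3712, 0.393 , 0.047 ])] [array([0.4321, 0.3277, 0.047 ]), array([0.3722, 0.3913, 0.047 ])]
front [0.4899 0.3342 0.07  ] [0.3751 0.4475 0.07  ] -44.60685385052598 (array([0.492 , 0.3298, 0.0769]), np.float64(0.004195429834999741))
sA (array([0.5416, 0.1295, 0.0077]), np.float64(0.0009894869508425138))
sB (array([0.4486, 0.1359, 0.0107]), np.float64(0.000685348230161344))
lA (array([0.5293, 0.2439, 0.0073]), np.float64(0.0016092991155791819))
lB (array([0.4074, 0.2252, 0.0144]), np.float64(3.913051011939234e-05))
```

```bash
python3 - <<'E'
from h import *
R=down(np.radians(85.7)); c=(.4952,.1328)
ctrl.command_gripper(.45)
ctrl.goto((*c,.12),R)
print(ctrl.move_l((*c,.004),vel=.1,contact_N=8),ctrl.current_tool_pos())
ctrl.command_gripper(0); print(ctrl.current_grip_width()*91,ctrl.current_grasp_force())
ctrl.move_l((*c,.15),vel=.15); print(ctrl.current_grip_width()*91,ctrl.current_grasp_force())
D=down(np.radians(44.7)); t=(.479,.4368)
ctrl.goto((*t,.15),D); P=wristpose(); cv2.imwrite("pics/w3.png",ctrl.read_camera("wrist")); json.dump(P.tolist(),open("p3.json","w"))
print(ctrl.current_t(),ctrl.current_tool_pos(),ctrl.current_grasp_force())
E
```

```text
False [0.4955 0.1329 0.0045]
17.45087178790147 30.001076012849808
17.5055587735533 29.99972552061081
12.4833 [0.4793 0.4357 0.1497] 29.999649971723557
```

View pics/w3.png

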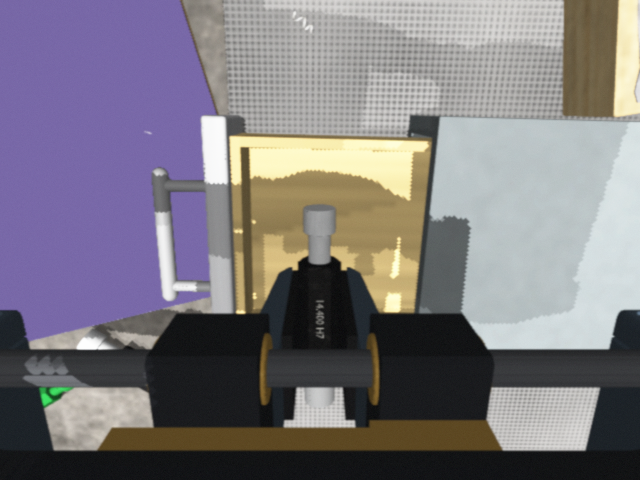

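The gauge hangs over the drawer between the front panel (x≈217) and cabinet edge (x≈430). The bar handle spans (160,172)–(168,297) and the far drawer wall is at row ≈150. I'll check the offsets.

```bash
python3 - <<'E'
from h import *
P=np.array(json.load(open("p3.json"))); a=np.radians(44.7);u=np.array([np.cos(a),np.sin(a)]);v=np.array([-u[1],u[0]]);t=np.array([.479,.4368])
for n,uv,z in [("barA",(159,171),.047),("barB",(169,297),.047),("wall top inner",(330,151),.061),("front inner",(232,220),.07),("front inner2",(232,125),.07),("front2 bot",(234,305),.07),("cab edge",(437,125),.083),("cab edge2",(427,310),.083)]:
    d=onz("wrist",uv,z,P)[:2]; print(n,d,(d-t)@u,(d-t)@v)
E
```

```text
barA [0.3712 0.393 ] -0.10745931502400514 0.04467130895940318
barB [0.4331 0.326 ] -0.11052659363111875 -0.046499411731090394
wall top inner [0.4411 0.4823] 0.005095881775674313 0.0590356924521451
front inner [0.4269 0.4095] -0.05623956469236205 0.01728635497143554
front inner2 [0.3889 0.4529] -0.05271185663042506 0.07481133748674823
front2 bot [0.4666 0.3662] -0.0585030682292977 -0.041442839625466694
cab edge [0.4714 0.5353] 0.06388075835499343 0.07531199602942523
cab edge2 [0.5537 0.4567] 0.06712225755561957 -0.03838646337802798
```

```bash
python3 - <<'E'
from h import *
a=np.radians(43.7);u=np.array([np.cos(a),np.sin(a)]); D=down(a)
t=np.array([.479,.4368])
ctrl.move_l((*t,.06),vel=.12,ori=D)
print(ctrl.move_l((*t,.0305),vel=.05,contact_N=6),ctrl.current_tool_pos())
ctrl.command_gripper(.42); ctrl.sleep(.3)
ctrl.move_l((*t,.15),vel=.15)
P=wristpose(); cv2.imwrite("pics/w4.png",ctrl.read_camera("wrist")); print(ctrl.current_t())
# push
ctrl.command_gripper(0)
h=np.array([.402,.3595]); s=h-.06*u
ctrl.goto((*s,.15),D); ctrl.move_l((*s,.036),vel=.15)
e=h+.12*u
print(ctrl.move_l((*e,.036),vel=.08,contact_N=12),ctrl.current_tool_pos(),ctrl.current_contact_force(),ctrl.current_t())
p=ctrl.current_tool_pos()[:2]; print("travel past bar",(p-h)@u)
cv2.imwrite("pics/top1.png",np.hstack([cv2.resize(ctrl.read_camera("top")[150:350,100:500],(400,200)),cv2.resize(cv2.imread("pics/w4.png"),(266,200))]))
E
```

```text
True [0.4785 0.4365 0.0292]
15.85
True [0.4794 0.4336 0.0352] [-0.7664  0.0628  0.4088] 20.05
travel past bar 0.10715851395448239
```

View pics/top1.png

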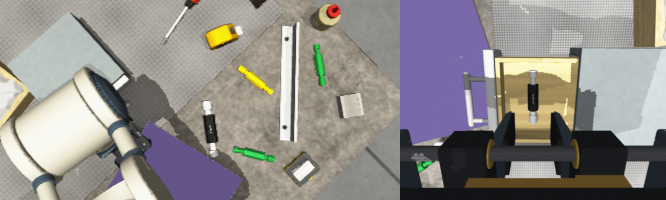

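The gauge lies in the middle of the drawer. The push ended in a 12 N stop with the drawer looking shut. I'll press once more, then back off and check.

```bash
python3 - <<'E'
from h import *
a=np.radians(43.7);u=np.array([np.cos(a),np.sin(a)]); D=down(a)
p0=ctrl.current_tool_pos()
r=ctrl.move_l(p0+np.r_[.02*u,0],vel=.04,contact_N=15); p=ctrl.current_tool_pos()
print(r,(p-p0)[:2]@u,ctrl.current_contact_force())
p=ctrl.current_tool_pos(); q=p-np.r_[.06*u,0]; ctrl.move_l(q,vel=.15); ctrl.move_l((q[0],q[1],.2),vel=.2)
ctrl.command_gripper(.65)
R=down(np.radians(98.9)); ctrl.goto((.4685,.2343,.25),R); ctrl.sleep(.1)
P=wristpose(); w=ctrl.read_camera("wrist"); t=ctrl.read_camera("top")
json.dump(P.tolist(),open("p5.json","w"))
cv2.imwrite("pics/w5.png",w)
cv2.imwrite("pics/m5.png",np.hstack([w[:, :400],cv2.resize(t[140:340,100:266],(398,480))]))
print(ctrl.current_t())
E
```

```text
True -0.00015212212509602697 [ 1.1668  0.0125 -0.099 ]
24.225
```

View pics/m5.png

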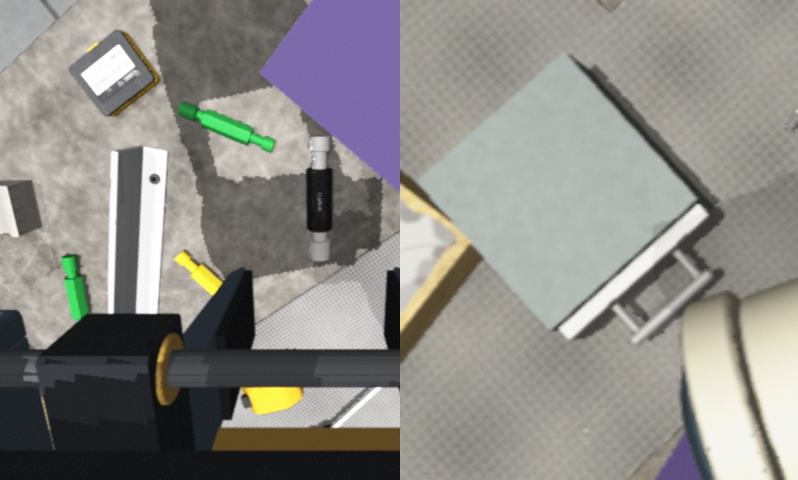

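View pics/w5.png

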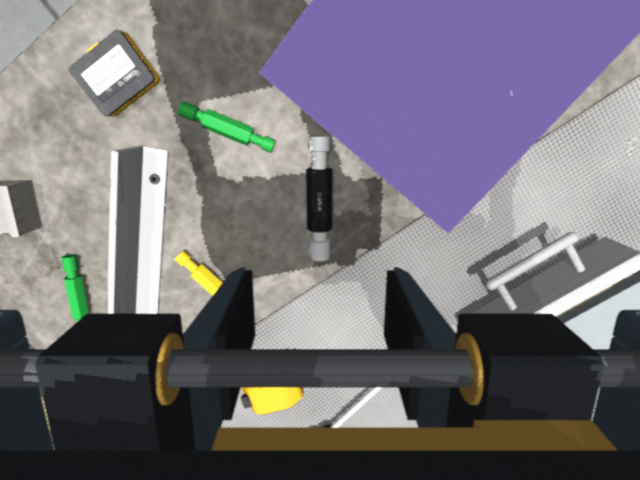

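The drawer front sits flush with the cabinet (bar now at top px ≈(230,253)–(198,282)). In the wrist view the large gauge is upright at (319,199), aligned with the tool, and its surroundings are clear.

```bash
python3 - <<'E'
from h import *
b=(onz("top",(230,253.3),.047)+onz("top",(198.3,281.7),.047))/2; print("bar moved",np.hypot(*(b[:2]-[.402,.3595])))
P=np.array(json.load(open("p5.json")))
A=onz("wrist",(319,138),.0115,P);B=onz("wrist",(319.5,261),.0115,P);m=(A+B)/2
print("end-mid",m,np.degrees(np.arctan2(*(B-A)[[1,0]])), np.linalg.norm(A-B), "handle",onz("wrist",(319.5,199),.0115,P))
c=(.4685,.2343); R=down(np.radians(98.9))
ctrl.command_gripper(.55)
ctrl.move_l((*c,.06),vel=.2); print(ctrl.move_l((*c,.004),vel=.08,contact_N=8),ctrl.current_tool_pos())
ctrl.command_gripper(0); print(ctrl.current_grip_width()*91,ctrl.current_grasp_force())
ctrl.move_l((*c,.16),vel=.15); print(ctrl.current_grip_width()*91,ctrl.current_grasp_force())
R=down(np.radians(99.4)); v=(.5254,-.0758)
ctrl.move_l((*v,.16),vel=.15,ori=R); ctrl.sleep(.2)
P=wristpose(); json.dump(P.tolist(),open("p6.json","w")); w=ctrl.read_camera("wrist"); cv2.imwrite("pics/w6.png",w)
print(ctrl.current_tool_pos(),ctrl.current_t(),ctrl.current_grasp_force())
E
```

```text
bar moved 0.12069096588896128
end-mid [0.4726 0.2352 0.0115] 9.11938274347142 0.12650142489164312 handle [0.4693 0.2349 0.0115]
False [0.4687 0.2344 0.0043]
24.648645442222513 30.000674575567245
24.860078991398517 29.998763501644135
[ 0.5254 -0.0756  0.16  ] 30.75 29.998818933963776
```

View pics/w6.png

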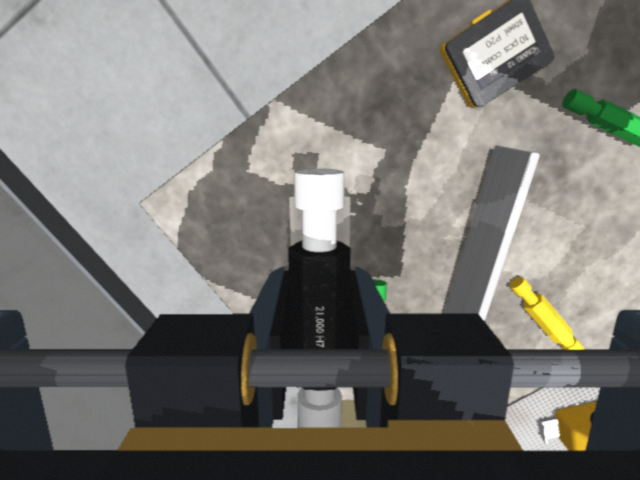

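The gauge is held above the V-block. Its robot-side end is at (319,171) and the handle end at about row 245. From these I'll compute where the middle sits in the grip.

```bash
python3 - <<'E'
from h import *
P=np.array(json.load(open("p6.json"))); c=np.array([.5254,-.0756]); g=np.radians(189.4);d=np.array([np.cos(g),np.sin(g)]);n=np.array([-d[1],d[0]])
ax=.16+.0072
for nm,uv,z,L in [("end bottom",(319,171),ax-.0105,.0625),("end axis",(319,171),ax,.0625),("end top",(319,171),ax+.0105,.0625),("handle top",(319,246),ax+.0115,.031),("cap back",(319,209),ax+.0105,0)]:
    q=onz("wrist",uv,z,P)[:2]-c; print(nm,q@d,"mid offset",q@d-L,"side",q@n)
T=cv2.imwrite; 
t=ctrl.read_camera("scene"); cv2.imwrite("pics/s6.png",cv2.resize(t[180:300,300:460],None,fx=4,fy=4,interpolation=cv2.INTER_CUBIC))
E
```

```text
end bottom 0.060068986835989845 mid offset -0.0024310131640101554 side 0.00044136160952240773
end axis 0.06153909033422546 mid offset -0.0009609096657745425 side 0.0004423802932628871
end top 0.06300919383246106 mid offset 0.0005091938324610634 side 0.00044339897700338207
handle top 0.03404069314241928 mid offset 0.003040693142419282 side 0.0004324318390688574
cap back 0.048564909481538514 mid offset 0.048564909481538514 side 0.0004379086992742035
```

View pics/s6.png

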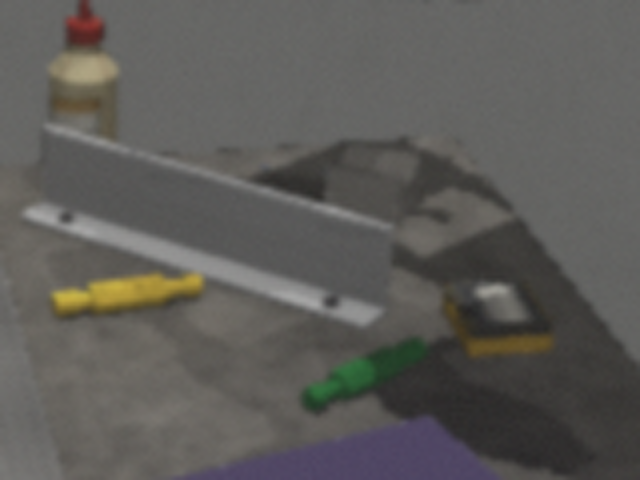

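The crop shows the fence, bottle and box undisturbed. The gauge middle is within 3 mm of the TCP, so I'll lower it and hand in.

```bash
python3 - <<'E'
from h import *
print(ctrl.move_l((.5254,-.0758,.0525),vel=.06,contact_N=15)); ctrl.sleep(.6)
print(ctrl.current_tool_pos(),ctrl.current_grasp_force(),ctrl.current_contact_force(),ctrl.current_t())
print(ctrl.sign_off())
E
```

```text
False
[ 0.5254 -0.0758  0.0525] 29.998802840709686 [ 0.2975  0.4256 -2.8066] 33.3417
the job is handed in; nothing more can be done
None
```

I handed the job in at 33.3 s: the smaller gauge is in the drawer, which looks flush shut in the camera view, and the larger gauge is held level about 1 cm above the V-block, in line with the groove; sign-off returned no verdict.

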